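# Send a connector carrier to the blue tester and start the test

### The arm

A 6-joint arm with a two-finger parallel gripper is mounted at the origin on the work surface. World frame = base frame: x ahead of the robot, y to its left, z up, the work surface at z = 0. Lengths are in m, angles in degrees, forces in N, time in s.
With the tool pointing down it reaches from about 0.275 to 0.875 m from the base axis. Payload 12.5 kg.
Tool frame: the origin (TCP) lies midway between the tips of the shut fingers; the grasp point (between the pads) lies 19 mm behind it (arm.grip_point_offset is the distance from the TCP to the grasp point, in m); z points along the fingers, y is the direction in which the jaws open and shut (so a half turn about z gives the same grasp; the last joint's range is limited). The gripper opens to 85 mm and grips with 20 to 120 N. Pads are 22 mm wide; open, the fingers measure 114 mm over their backs; the gripper's body (76 mm by 85 mm) begins 54 mm behind the grasp point. The pads swing forward as they close: fully open they stand 13 mm farther back than shut.
Start: joints at [60.355, 20.094, 94.641, -0, 65.266, -4.847], TCP at [0.231, 0.499, 0.231] pointing down, gripper open.
Joint ranges: [-157.81, 157.81], [-45, 120.19], [0.68, 151.7], [-89.99, 269.99], [4.06, 180], [-164.3, 164.3]. Speed limits (degrees/s): [127.2, 127.2, 159.86, 180, 180, 180].

### API

Orientations are given as [roll, pitch, yaw] about the fixed x, y, z axes, in that order (R = Rz(yaw) Ry(pitch) Rx(roll)).
In Python, from plant import arm gives the robot as it stands.
- The arm moves only by the tool move_arm, never from a script. Its argument "rows" is a list of rows, each a list of 6 numbers: the shift along the tool's x, y, z in mm, then the turn, a rotation vector about the tool's x, y, z in rad. A call has 1 to 12 rows; each row shifts and turns the commanded pose from where the row before left it, along the tool's axes as they then stand; what a row does not reach is not made up. A row lasts 1/10 s, in which the tool goes at most 50 mm and 8.59 degrees, less where a joint would pass 70% of its speed; a pose out of reach is approached as far as the arm can. A call with a gripper value outside its range is refused whole. "fingers" is the finger opening in mm, from 0 to 85.4, set as the call begins (left out, the last holds). The fingers move at their own pace and stop on an object; the grip force is fixed at half the most. Time passes only in rows, so rows that do not move let the fingers close. It gives the time, the measured TCP pose, the force and the opening at its end, in the units of the state.
- arm.get_obs(): the state, without advancing time (a new reading comes with each control period).
- arm.grab_frame(name): name is "scene" or "top"; returns a dict with "img" (384x512x3 uint8, blue, green, red), "fx", "fy", "cx", "cy" (pixels), "k1" (the pictures are not rectified: a ray, as slopes to the right and down, at radius r is drawn at 1 + k1 r^2 times it, then the intrinsics apply), "cam_to_world" (4x4, takes a point from camera to world coordinates). Camera axes: x right, y up, looking along -z (the intrinsics and any distortion apply to the point x, -y, -z); pixel columns grow to the right and rows downward; lengths in m; the calibration is good to about 2 mm. A picture is of the moment at which its call begins. There is no depth.
- arm.finish_job(): hands the job in, once; it reports no verdict.
The state is a dict: "time": time; "joint_pos": joint angles; "dq": joint speeds; "tau": joint torques, N m; "tcp_pos": TCP position; "tool_rot": TCP orientation; "force": force on the tool from outside, world axes, zero at the start; "torque": the same for the moment, N m; "width": finger opening in m.
Only numpy, scipy, OpenCV 4.12 (cv2) and the standard library are available. Lean on these libraries where they do the work, as an engineer would, in place of code of your own. Each camera call takes 0.05 s, during which the arm holds its last target.

### The job

Push the black connector carrier with the orange tab along its rail until it clicks into the station in front of the blue tester, without letting it run on past that station. Then push the tester's green fin towards the rail until the contact block is fully home in the connector, and last press the red start button on the tester fully down and let go. Leave the loose things on the bench where they are.

Things in the scene. Friction and masses are not known exactly. Their poses are not given: they have to be found in the camera images.
- rail: Fixed aluminium rail, 480 mm long, 110 wide, 39 high, black stop block at each end, lying across the bench. Origin at table height on its centre line; y runs along it in the carrier's travel direction (robot's left), x away from the robot, z up. Three sprung stations at y = -70, 20 and 110 mm, one before each of three boxes on the robot's side.
- carrier (a joint): Carrier travel along the rail's +y, m, range 0 to 0.345; stations at 0.120, 0.210, 0.300; starts at 0.01 to 0.05. Friction 1.2 N. At each station a spring ball drops between two bumps 8 mm before and after its middle: up to about 9 N to climb a bump, past its top the ball pulls the carrier to the middle. Push slowly; a fast push may carry it past.
- carrier_tab (a point): Top middle of the carrier's upright orange push tab, 120 mm above the table: a plate 34 mm wide across the rail, 10 mm thick along it, rising from the deck (56 mm). It stands 21 mm from the rail's centre line, on the side away from the robot.
- carrier_mid (a point): Middle of the carrier's black deck top (92 mm across the rail, 70 mm along it, 56 mm above the table). On it stands a grey connector: upright 56 mm flange, 108 mm high at its top, and a hollow shell (inside 30 wide, 24 high) open towards the robot, mouth 45 mm from the rail's centre line.
- tester: Fixed blue box 100 x 76 x 60 mm, origin at table height 115 mm from the rail's centre line on the robot's side; x points to the rail, y along carrier travel: carrier_mid at y = 0 here is at its station. Box spans x -65 to 35 mm. It stands at any of the three stations; a grey and a white box, same footprint, about 100 mm high, stand at the others, 90 mm apart.
- probe (a joint): Travel of the contact block on the tester towards the rail, m: 0 withdrawn (start), 0.034 fully home against its stop. About 2.5 N of friction; stays where it is left. Its nose, 20 mm wide, 16 mm high, enters the connector only if the carrier stands within about 4 mm of the station's middle.
- probe_fin (a point): Middle of the top edge of the green fin's rear face (towards the robot, the face to push), 133 mm above the table. Fin 50 mm wide along the rail, 8 mm thick, from 90 to 133 mm high. Behind it the aluminium block's top is 90 mm high for 40 mm. Push along the tester's +x.
- start (a joint): Press of the red button, m: 0 up, 0.006 fully down (about 5 N); springs back.
- start_top (a point): Centre of the top of the red button, 82 mm above the table when up; cap 26 mm in diameter, standing 10 mm above its 42 mm black housing, on the tester's top 42 mm behind the tester's origin (away from the rail). Pressed straight down.
- spare_a: Loose grey flanged connector, 60 mm square, 36 mm high, lying on the robot's side of the rail near its loading end; origin under its middle. Bystander.
- spare_b: Loose grey flanged connector, like the other, beyond the rail. Bystander.
- bin_a: Loose open red parts bin 150 x 100 x 60 mm beyond the rail; origin under its middle. Bystander.
- bin_b: Another red parts bin, the same size, past the left end of the rail. Bystander.
- pliers: Loose red-handled pliers, 190 mm long, 12 mm thick, past the right end of the rail. Bystander.
- meter: Loose black hand meter 120 x 75 x 30 mm, on the robot's right. Bystander.

How it is judged (in metres and radians):
On the way, in this order (a step that is already met when the one before it is completed fails the run):
1. the carrier rests in the station in front of the blue tester (within 4 mm), the contact block still withdrawn (y of carrier_mid in the frame of tester between -0.004 and 0.004 m and velocity of joint carrier between -0.02 and 0.02 m/s and value of joint probe below 0.008 m), for 0.3 s.
2. the contact block is pushed home (within 4 mm of its stop), the start button not yet pressed (value of joint probe above 0.03 m and value of joint start below 0.002 m and y of carrier_mid in the frame of tester between -0.004 and 0.004 m), for 0.2 s.
3. the start button is pressed down (at least 4.5 of its 6 mm) (value of joint start above 0.0045 m and value of joint probe above 0.03 m), for 0.05 s.
At the end, for the whole second after the job is handed in: The carrier rests in the station in front of the blue tester (within 4 mm of its middle), the contact block is home (within 4 mm of its stop), and the start button has been pressed and is up again (all of step 2 and velocity of joint carrier between -0.01 and 0.01 m/s); the robot touches nothing.
It fails at once if the carrier runs more than 25 mm past the tester's station (y of carrier_mid in the frame of tester above 0.025 m).
It fails at once if the start button is pressed before the contact block is home (value of joint start above 0.0045 m and value of joint probe below 0.028 m).
It fails at once if a loose bystander is moved by more than 30 mm (distance of any of spare_a, spare_b, bin_a, bin_b, pliers, meter from where it was at the start of the episode above 0.03 m).
It also fails if it takes over 64 s, if anything falls off the work surface, if the arm or the gripper's body presses on something with over 40 N, if the wrist force passes 120 N, or if a joint passes its speed limit or range.

## Working session

There is one attempt and no reset: what is moved stays moved. The work goes in short steps, Python scripts to look and compute and a tool call to move; the robot and the scene stay as the last step left them, time stands still between calls to the robot, and variables do not carry over. Pictures are saved under pics/ and viewed, and the job is handed in when it is done.

Besides the shell and the picture viewer there is one more tool, called after ">>>" as name(argument=value, ...) on one line, values as JSON. move_arm: Moves the arm, as the interface text tells. Its arguments: {"type":"object","properties":{"rows":{"type":"array","items":{"type":"array","items":{"type":"number"}}},"fingers":{"type":"number"}},"required":["rows"]}

```bash
mkdir -p pics; ls; python3 - <<'E'
from plant import arm
import cv2,numpy as np
print(arm.get_obs())
for n in("scene","top"):
    f=arm.grab_frame(n); cv2.imwrite(f"pics/{n}0.png",f["img"])
    np.save(f"pics/{n}0.npy",f,allow_pickle=True)
    print(n,f["fx"],f["fy"],f["cx"],f["cy"],f["k1"],f["cam_to_world"])
E
```

```text
pics
{'time': 0.0, 'joint_pos': array([ 6.03553630e+01,  2.01242597e+01,  9.46760567e+01, -2.56370655e-03,
        6.52656312e+01, -4.84599558e+00]), 'dq': array([ 0.02221971, -0.00425876,  0.02379008, -0.02774563,  0.02308851,
       -0.01489504]), 'tau': array([ 1.98358939e-03, -5.06098294e+01, -2.91408348e+01, -3.91207561e-05,
        4.47419006e-03,  2.35406515e-05]), 'tcp_pos': array([0.23050174, 0.49901139, 0.23076509]), 'tool_rot': array([-1.79934091e+02, -3.25215846e-03,  1.55202431e+02]), 'force': array([-0.82475172,  0.45494156,  0.97992586]), 'torque': array([-0.01116775, -0.0177132 ,  0.0044412 ]), 'width': 0.08513439105719886}
scene 432.58630678903285 432.58630678903285 255.31939999278651 189.34974870862487 -0.16485769994516433 [[ 0.03026203 -0.68755916  0.72549749  1.46035965]
 [ 0.99951514  0.01549501 -0.02700715  0.01580253]
 [ 0.00732742  0.72596302  0.6876947   0.95887909]
 [ 0.          0.          0.          1.        ]]
top 443.56863717497805 443.56863717497805 258.0481949572293 181.40974419118905 -0.11745854700961154 [[ 0.0231403   0.98981658 -0.14045523  0.4303324 ]
 [-0.99967591  0.0244007   0.00725796  0.03580635]
 [ 0.01061126  0.14024175  0.99006043  1.14226607]
 [ 0.          0.          0.          1.        ]]
```

View pics/scene0.png

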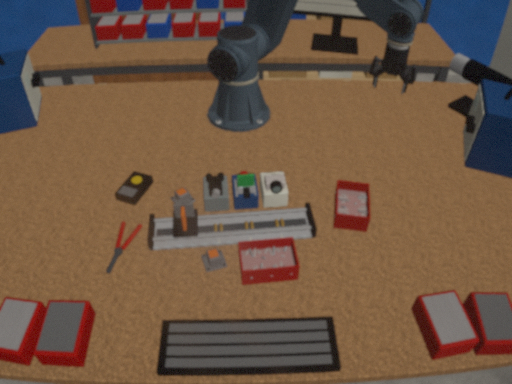

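View pics/top0.png

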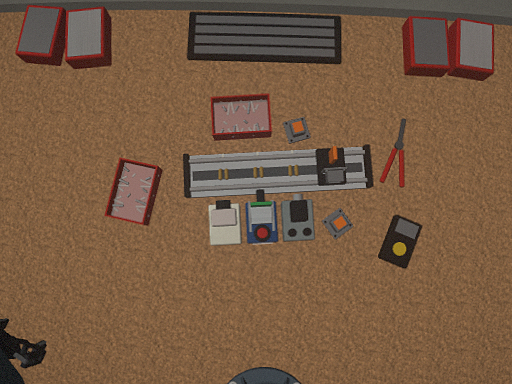

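The blue tester is the middle box (top view about 262,222), the carrier is at about (332,165), and the grey and white boxes stand either side. I'll zoom in to pick points.

```bash
python3 - <<'E'
import cv2
a=cv2.imread("pics/top0.png")[135:255,175:385]; cv2.imwrite("pics/t0z.png",cv2.resize(a,None,fx=3.8,fy=3.8,interpolation=cv2.INTER_CUBIC))
a=cv2.imread("pics/scene0.png")[160:280,140:330]; cv2.imwrite("pics/s0z.png",cv2.resize(a,None,fx=4,fy=4,interpolation=cv2.INTER_CUBIC))
E
```

```text
(no output)
```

View pics/t0z.png

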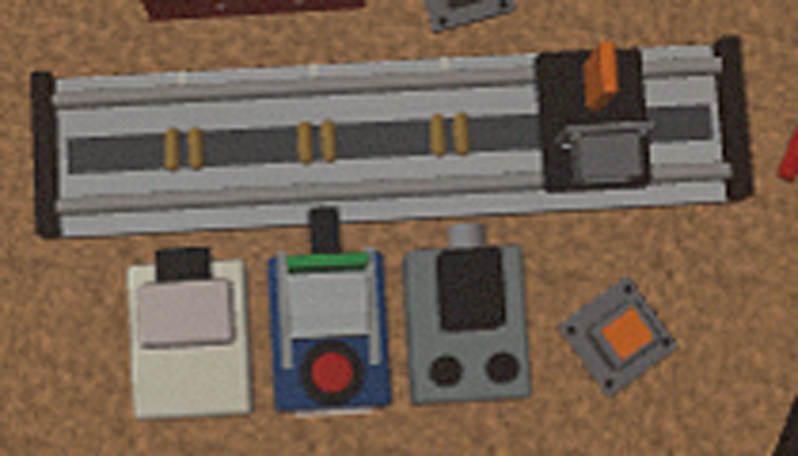

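View pics/s0z.png

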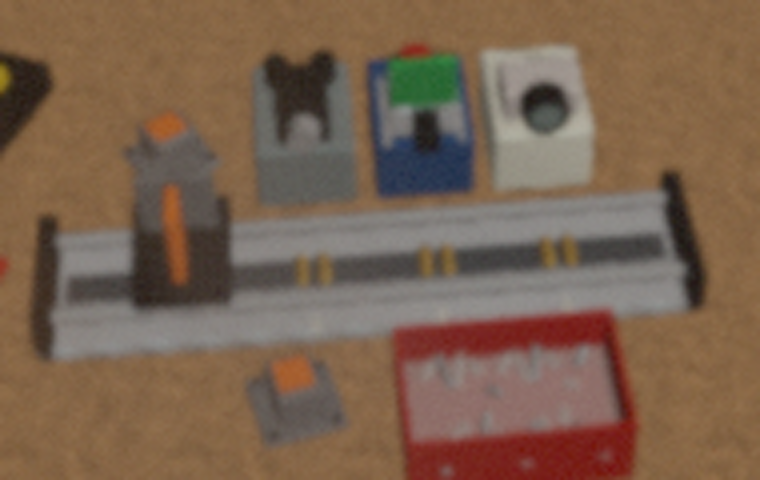

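```bash
cat > h.py <<'E'
import numpy as np,cv2
from scipy.optimize import least_squares
def load(n): return np.load(f"pics/{n}.npy",allow_pickle=True).item()
def ray(f,u,v):
    K=np.array([[f["fx"],0,f["cx"]],[0,f["fy"],f["cy"]],[0,0,1.]])
    p=cv2.undistortPoints(np.array([[[u,v]]],float),K,np.array([f["k1"],0,0,0.]))[0,0]
    T=f["cam_to_world"]; return T[:3,3],T[:3,:3]@np.array([p[0],-p[1],-1])
def onz(f,u,v,z):
    o,d=ray(f,u,v); return o+d*(z-o[2])/d[2]
def proj(f,P):
    T=f["cam_to_world"]; q=T[:3,:3].T@(np.array(P)-T[:3,3]); a=q[0]/-q[2];b=-q[1]/-q[2]; s=1+f["k1"]*(a*a+b*b)
    return np.array([f["fx"]*a*s+f["cx"],f["fy"]*b*s+f["cy"]])
def tri(f1,p1,f2,p2):
    A=[];B=[]
    for f,p in((f1,p1),(f2,p2)):
        o,d=ray(f,*p); d/=np.linalg.norm(d); M=np.eye(3)-np.outer(d,d); A.append(M);B.append(M@o)
    x=np.linalg.lstsq(np.vstack(A),np.hstack(B),rcond=None)[0]
    return x, np.linalg.norm(np.hstack(B)-np.vstack(A)@x)
E
python3 - <<'E'
from h import *
t=load("top0");s=load("scene0")
T=lambda x,y:(175+(x+.5)/3.8-.5,135+(y+.5)/3.8-.5)
S=lambda x,y:(140+(x+.5)/4-.5,160+(y+.5)/4-.5)
np.set_printoptions(precision=4,suppress=True)
for n,a,b in [("st3",(184,149),(560,252)),("st2",(317,142),(438,261)),("st1",(450,134),(314,270)),
  ("finL",(288,262),(457,56)),("finR",(367,257),(391,60))]:
    print(n,*tri(t,T(*a),s,S(*b)))
print("btn",onz(t,*T(332,372),.082))
for n,p in [("s3",(184,149)),("s2",(317,142)),("s1",(450,134))]: print(n,onz(t,*T(*p),.042))
for n,p in [("s3",(560,252)),("s2",(438,261)),("s1",(314,270))]: print(n,onz(s,*S(*p),.042))
E
python3 - <<'E'
import cv2
a=cv2.imread("pics/top0.png")[138:192,305:380]; cv2.imwrite("pics/t0y.png",cv2.resize(a,None,fx=10,fy=10,interpolation=cv2.INTER_CUBIC))
a=cv2.imread("pics/scene0.png")[180:245,160:220]; cv2.imwrite("pics/s0y.png",cv2.resize(a,None,fx=9,fy=9,interpolation=cv2.INTER_CUBIC))
E
```

```text
st3 [0.6078 0.1191 0.0143] 0.001427302135787547
st2 [0.6148 0.0292 0.0147] 0.0014939858306304197
st1 [ 0.6224 -0.0611  0.0156] 0.0013524202488343815
finL [0.5221 0.0454 0.1322] 0.001031270537176777
finR [ 0.5262 -0.0022  0.1329] 0.0008528723280914634
btn [0.4582 0.0158 0.082 ]
s3 [0.6034 0.116  0.042 ]
s2 [0.6103 0.0283 0.042 ]
s1 [ 0.6179 -0.0597  0.042 ]
s3 [0.6328 0.117  0.042 ]
s2 [0.6393 0.0298 0.042 ]
s1 [ 0.6459 -0.058   0.042 ]
```

View pics/t0y.png

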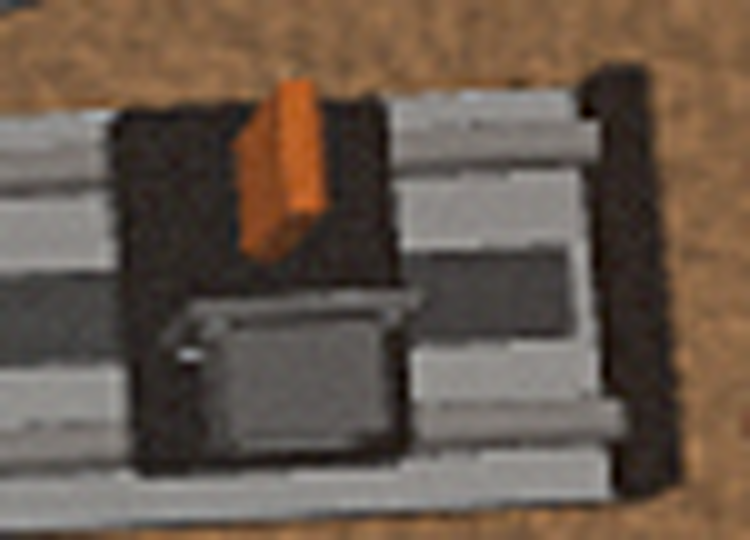

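View pics/s0y.png

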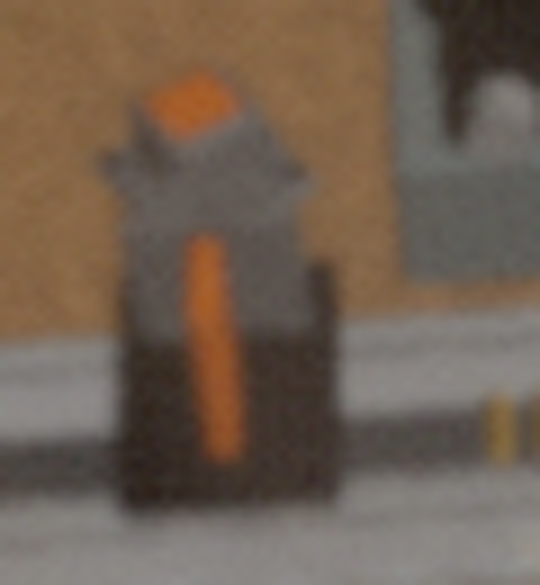

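```bash
python3 - <<'E'
from h import *
np.set_printoptions(precision=4,suppress=True)
t=load("top0");s=load("scene0")
C=lambda x,y:(305+(x+.5)/10-.5,138+(y+.5)/10-.5)
D=lambda x,y:(160+(x+.5)/9-.5,180+(y+.5)/9-.5)
k=[onz(t,*C(*p),.056) for p in [(113,112),(385,98),(410,455),(135,472)]]
print(np.array(k),np.mean(k,0))
print("tabtop",onz(t,*C(303,148),.12), tri(t,C(303,148),s,D(206,260)))
print("tab near edge",onz(t,*C(307,210),.12),"flange top back edge",onz(t,*C(310,296),.108))
o=np.array([.6148,.0292]);a=np.radians(4.7);X=np.array([np.cos(a),np.sin(a)]);Y=np.array([-X[1],X[0]])
for n,P in [("deck",np.mean(k,0)),("tab",onz(t,*C(303,148),.12)),("edge",onz(t,*C(307,210),.12)),("fl",onz(t,*C(310,296),.108)),("btn",[.4582,.0158])]:
    d=np.array(P[:2])-o; print(n,d@X,d@Y)
E
```

```text
[[ 0.6708 -0.1153  0.056 ]
 [ 0.6763 -0.1842  0.056 ]
 [ 0.5857 -0.19    0.056 ]
 [ 0.5797 -0.1211  0.056 ]] [ 0.6281 -0.1526  0.056 ]
tabtop [ 0.6492 -0.1516  0.12  ] (array([ 0.6486, -0.1505,  0.1228]), np.float64(0.0008110462199614585))
tab near edge [ 0.6343 -0.1525  0.12  ] flange top back edge [ 0.6159 -0.1553  0.108 ]
deck -0.0016112581514184279 -0.18232504159591317
tab 0.019457996275708083 -0.18298298748258718
edge 0.004533341548294198 -0.18265608226757724
fl -0.014063237407400671 -0.18400210157780778
btn -0.1571713907913471 -0.0005233705318972776
```

>>> move_arm(rows=[[0, 0, 0, 0, 0, -0.129], [0, 0, 0, 0, 0, -0.129], [0, 0, 0, 0, 0, -0.129], [0, 0, 0, 0, 0, -0.129], [-18, -34, 0, 0, 0, 0], [-18, -34, 0, 0, 0, 0], [-18, -34, 0, 0, 0, 0], [-18, -34, 0, 0, 0, 0], [-18, -34, 0, 0, 0, 0], [-18, -34, 0, 0, 0, 0], [-18, -34, 0, 0, 0, 0], [-18, -34, 0, 0, 0, 0]], fingers=40)

```text
time: 1.3
tcp_pos: [0.3972, 0.2387, 0.2312]
tool_rot: [-180.0, -0.0, -175.2]
force: [0.7, 0.5, -0.6]
width: 0.0401
```

>>> move_arm(rows=[[-18, -34, 0, 0, 0, 0], [-18, -34, 0, 0, 0, 0], [-18, -34, 0, 0, 0, 0], [-18, -34, 0, 0, 0, 0], [-18, -34, 0, 0, 0, 0], [-18, -34, 0, 0, 0, 0], [-18, -34, 0, 0, 0, 0], [-18, -34, 0, 0, 0, 0], [-18, -34, 0, 0, 0, 0], [-18, -34, 0, 0, 0, 0], [0, 0, 0, 0, 0, 0], [0, 0, 0, 0, 0, 0]])

```text
time: 2.5
tcp_pos: [0.6042, -0.0841, 0.2306]
tool_rot: [180.0, -0.1, -175.3]
force: [-0.7, -0.1, -0.3]
width: 0.0399
```

>>> move_arm(rows=[[-10, -18, 0, 0, 0, 0], [-10, -18, 0, 0, 0, 0], [-10, -17, 0, 0, 0, 0], [-9, -17, 0, 0, 0, 0], [0, 0, 25, 0, 0, 0], [0, 0, 25, 0, 0, 0], [0, 0, 25, 0, 0, 0], [0, 0, 15, 0, 0, 0], [0, 0, 0, 0, 0, 0], [0, 0, 0, 0, 0, 0]])

```text
time: 3.5
tcp_pos: [0.6494, -0.1498, 0.1422]
tool_rot: [-180.0, 0.0, -175.2]
force: [-0.1, 0.2, 0.4]
width: 0.0398
```

```bash
cat > snap.py <<'E'
import sys
from plant import arm
from h import *
k=sys.argv[1]; im=[]
t=arm.grab_frame("top"); s=arm.grab_frame("scene")
np.save(f"pics/top{k}.npy",t,allow_pickle=True);np.save(f"pics/scene{k}.npy",s,allow_pickle=True)
r=[int(x) for x in sys.argv[2:10]]
a=t["img"][r[1]:r[3],r[0]:r[2]]; b=s["img"][r[5]:r[7],r[4]:r[6]]
cv2.imwrite(f"pics/snap{k}.png",np.hstack([cv2.resize(x,(400,int(400*x.shape[0]/x.shape[1])),interpolation=cv2.INTER_CUBIC)[:400] for x in(a,b)]))
E
python3 snap.py 1 300 110 380 190 150 170 230 250; python3 -c "
from plant import arm;o=arm.get_obs();print(o['time'],o['tcp_pos'],o['force'],o['joint_pos'])"
```

```text
3.6 [ 0.64972981 -0.15013473  0.14285608] [-0.03773818 -0.08778285  0.24821895] [-1.70101265e+01  3.73014448e+01  8.02476338e+01  1.37423596e-03
  6.23248732e+01 -1.11794321e+02]
```

View pics/snap1.png

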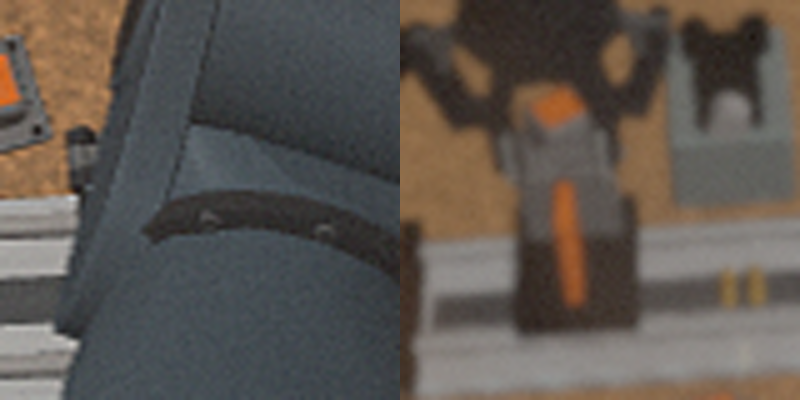

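The scene view shows the two fingertips at about crop (505,170) and (612,165), straddling the tab top at (565,185). Next I descend.

>>> move_arm(rows=[[0, 0, 15, 0, 0, 0], [0, 0, 15, 0, 0, 0], [0, 0, 15, 0, 0, 0], [0, 0, 10, 0, 0, 0], [0, 0, 0, 0, 0, 0], [0, 0, 0, 0, 0, 0]])

```text
time: 4.2
tcp_pos: [0.6491, -0.1502, 0.0862]
tool_rot: [180.0, -0.0, -175.2]
force: [0.2, -0.4, 1.0]
width: 0.04
```

>>> move_arm(rows=[[0, 0, 0, 0, 0, 0], [0, 0, 0, 0, 0, 0], [0, 0, 0, 0, 0, 0]], fingers=24)

```text
time: 4.5
tcp_pos: [0.6493, -0.1503, 0.0868]
tool_rot: [-180.0, 0.0, -175.2]
force: [-0.5, -0.4, 0.2]
width: 0.0239
```

>>> move_arm(rows=[[0, 6, 0, 0, 0, 0], [0, 7, 0, 0, 0, 0], [0, 7, 0, 0, 0, 0], [0, 7, 0, 0, 0, 0], [0, 7, 0, 0, 0, 0], [0, 7, 0, 0, 0, 0], [0, 7, 0, 0, 0, 0], [0, 7, 0, 0, 0, 0], [0, 7, 0, 0, 0, 0], [0, 7, 0, 0, 0, 0], [0, 7, 0, 0, 0, 0], [0, 6, 0, 0, 0, 0]])

```text
time: 5.7
tcp_pos: [0.6422, -0.0679, 0.0863]
tool_rot: [-180.0, 0.0, -175.2]
force: [0.9, -8.8, 0.4]
width: 0.0242
```

>>> move_arm(rows=[[0, 6, 0, 0, 0, 0], [0, 6, 0, 0, 0, 0], [0, 6, 0, 0, 0, 0], [0, 6, 0, 0, 0, 0], [0, 6, 0, 0, 0, 0], [0, 6, 0, 0, 0, 0], [0, 6, 0, 0, 0, 0], [0, 6, 0, 0, 0, 0], [0, 6, 0, 0, 0, 0], [0, 6, 0, 0, 0, 0], [0, 6, 0, 0, 0, 0], [0, 6, 0, 0, 0, 0]])

```text
time: 6.9
tcp_pos: [0.6362, 0.0038, 0.0862]
tool_rot: [180.0, 0.0, -175.2]
force: [-0.1, -1.5, -1.0]
width: 0.0242
```

>>> move_arm(rows=[[0, 4, 0, 0, 0, 0], [0, 4, 0, 0, 0, 0], [0, 4, 0, 0, 0, 0], [0, 2, 0, 0, 0, 0], [0, 2, 0, 0, 0, 0], [0, 0, 0, 0, 0, 0]])

```text
time: 7.5
tcp_pos: [0.6349, 0.0195, 0.0863]
tool_rot: [180.0, 0.0, -175.2]
force: [-0.6, -0.2, 0.8]
width: 0.0239
```

>>> move_arm(rows=[[0, 1.5, 0, 0, 0, 0], [0, 1.5, 0, 0, 0, 0], [0, 1, 0, 0, 0, 0], [0, 1, 0, 0, 0, 0]])

```text
time: 7.9
tcp_pos: [0.6346, 0.0234, 0.0864]
tool_rot: [-179.9, 0.0, -175.2]
force: [0.0, -5.5, -0.2]
width: 0.0241
```

>>> move_arm(rows=[[0, 1, 0, 0, 0, 0], [0, 1, 0, 0, 0, 0], [0, 1, 0, 0, 0, 0]])

```text
time: 8.2
tcp_pos: [0.6343, 0.0269, 0.0864]
tool_rot: [-180.0, 0.0, -175.2]
force: [0.6, -3.0, 0.5]
width: 0.0241
```

>>> move_arm(rows=[[0, 1, 0, 0, 0, 0], [0, 1, 0, 0, 0, 0], [0, 0, 0, 0, 0, 0]])

```text
time: 8.5
tcp_pos: [0.6341, 0.0296, 0.0863]
tool_rot: [180.0, 0.0, -175.2]
force: [1.0, 0.7, 1.6]
width: 0.0238
```

>>> move_arm(rows=[[0, 1, 0, 0, 0, 0], [0, 1, 0, 0, 0, 0], [0, 0, 0, 0, 0, 0]])

```text
time: 8.8
tcp_pos: [0.6339, 0.0315, 0.0862]
tool_rot: [180.0, -0.0, -175.2]
force: [-0.5, 0.1, -0.3]
width: 0.0246
```

```bash
python3 snap.py 2 240 120 340 220 170 160 270 260; python3 -c "
from plant import arm;o=arm.get_obs();print(o['time'],o['tcp_pos'],o['force'])"
```

```text
8.9 [0.6338615 0.0313356 0.0862229] [-0.56447477  0.76211694  0.43888111]
```

View pics/snap2.png

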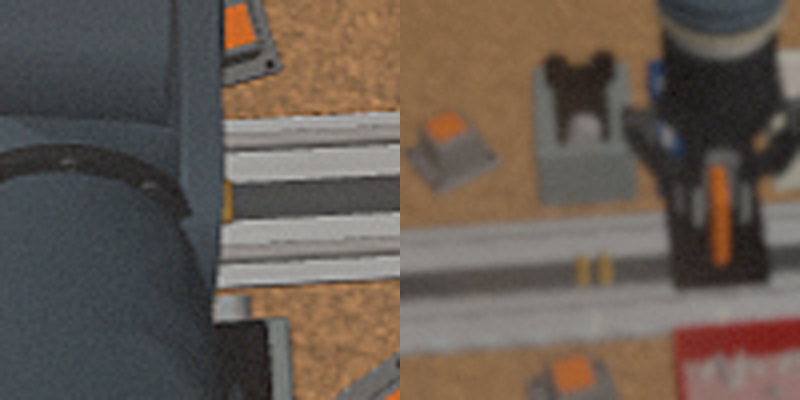

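>>> move_arm(rows=[[0, 0, 10, 0, 0, 0], [0, 0, -20, 0, 0, 0], [0, 0, -30, 0, 0, 0], [0, 0, -40, 0, 0, 0], [0, 0, -40, 0, 0, 0], [15, 0, 0, 0, 0, 0], [35, 0, 0, 0, 0, 0], [35, -1, 0, 0, 0, 0], [35, 0, 0, 0, 0, 0], [28, 0, 0, 0, 0, 0], [0, 0, 0, 0, 0, 0]])

```text
time: 10.0
tcp_pos: [0.4838, 0.0178, 0.2058]
tool_rot: [180.0, -0.1, -175.2]
force: [0.8, 0.6, -0.3]
width: 0.0239
```

```bash
python3 snap.py 3 205 130 325 250 170 160 290 280; python3 -c "
from plant import arm;o=arm.get_obs();print(o['time'],o['tcp_pos'],o['force'])"
```

```text
10.1 [0.48674239 0.0178429  0.20624826] [0.86289088 0.60199937 0.54077101]
```

View pics/snap3.png

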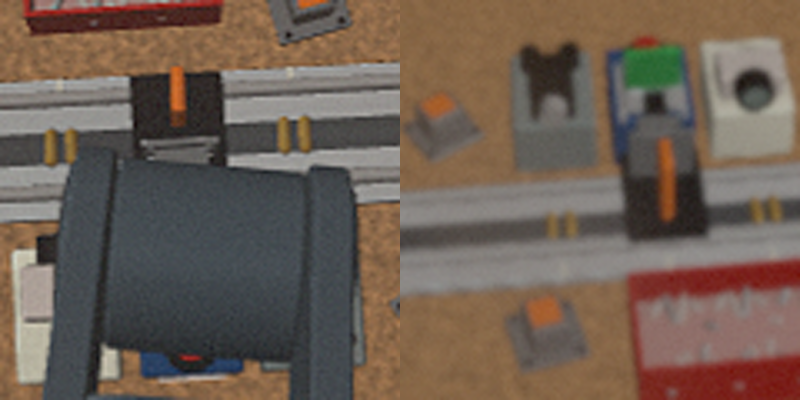

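```bash
python3 - <<'E'
from h import *
t=load("top3");s=load("scene3");q=.3
T=lambda x,y:(205+(x+.5)*q-.5,130+(y+.5)*q-.5)
S=lambda x,y:(170+(x-400+.5)*q-.5,160+(y+.5)*q-.5)
o=np.array([.6138,.0291]);a=np.radians(4.7);X=np.array([np.cos(a),np.sin(a)]);Y=np.array([-X[1],X[0]])
f=lambda P:((P[:2]-o)@X,(P[:2]-o)@Y)
print("top deck far L,R",f(onz(t,*T(131,74),.056)),f(onz(t,*T(222,72),.056)))
print("scene deck near L,R",f(onz(s,*S(630,241),.056)),f(onz(s,*S(706,236),.056)))
print("tab top",f(onz(t,*T(178,96),.12)))
E
```

```text
top deck far L,R (np.float64(0.047094688094636336), np.float64(0.03192367377667014)) (np.float64(0.04475882706884902), np.float64(-0.03628052533501726))
scene deck near L,R (np.float64(0.06087923280077476), np.float64(-0.03398125564012526)) (np.float64(0.06205022895174014), np.float64(0.029110422286988066))
tab top (np.float64(0.01592132340793403), np.float64(-0.0008405614634005496))
```

The carrier is seated: the measurements put it at about -1 to -2 mm, within pixel noise. Now I close the fingers and descend behind the fin.

>>> move_arm(rows=[[0, 0, 0, 0, 0, 0], [0, 0, 20, 0, 0, 0], [0, 0, 25, 0, 0, 0], [0, 0, 25, 0, 0, 0], [0, 0, 20, 0, 0, 0], [0, 0, 10, 0, 0, 0], [0, 0, 0, 0, 0, 0]], fingers=0)

```text
time: 10.8
tcp_pos: [0.4864, 0.0179, 0.1051]
tool_rot: [180.0, -0.1, -175.2]
force: [1.0, 1.0, -0.1]
width: 0.0002
```

>>> move_arm(rows=[[-3, 0, 0, 0, 0, 0], [-3, 0, 0, 0, 0, 0], [-3, 0, 0, 0, 0, 0], [-3, 0, 0, 0, 0, 0], [-3, 0, 0, 0, 0, 0], [-3, 0, 0, 0, 0, 0], [-3, 0, 0, 0, 0, 0], [-3, 0, 0, 0, 0, 0]])

```text
time: 11.6
tcp_pos: [0.5103, 0.0199, 0.1062]
tool_rot: [180.0, -0.1, -175.2]
force: [-3.0, -0.9, 2.5]
width: -0.0
```

>>> move_arm(rows=[[-3, 0, 0, 0, 0, 0], [-3, 0, 0, 0, 0, 0], [-3, 0, 0, 0, 0, 0], [-3, 0, 0, 0, 0, 0], [-3, 0, 0, 0, 0, 0], [-3, 0, 0, 0, 0, 0], [-3, 0, 0, 0, 0, 0], [-3, 0, 0, 0, 0, 0]])

```text
time: 12.4
tcp_pos: [0.5346, 0.0218, 0.1062]
tool_rot: [-180.0, -0.0, -175.2]
force: [-3.5, -1.0, 1.4]
width: -0.0
```

>>> move_arm(rows=[[-1, 0, 0, 0, 0, 0], [-1, 0, 0, 0, 0, 0], [-1, 0, 0, 0, 0, 0], [-1, 0, 0, 0, 0, 0]])

```text
time: 12.8
tcp_pos: [0.5384, 0.0222, 0.1063]
tool_rot: [-180.0, -0.0, -175.2]
force: [-1.9, -2.0, 0.0]
width: -0.0
```

>>> move_arm(rows=[[-1, 0, 0, 0, 0, 0], [-1, 0, 0, 0, 0, 0]])

```text
time: 13.0
tcp_pos: [0.5404, 0.0223, 0.1063]
tool_rot: [-180.0, -0.0, -175.2]
force: [-2.6, -2.2, 0.1]
width: 0.0002
```

>>> move_arm(rows=[[-1, 0, 0, 0, 0, 0], [-1, 0, 0, 0, 0, 0]])

```text
time: 13.2
tcp_pos: [0.5416, 0.0225, 0.1062]
tool_rot: [180.0, -0.1, -175.2]
force: [-12.2, -2.5, 6.6]
width: 0.0002
```

>>> move_arm(rows=[[-0.7, 0, 0, 0, 0, 0], [0, 0, 0, 0, 0, 0]])

```text
time: 13.4
tcp_pos: [0.5416, 0.0225, 0.1062]
tool_rot: [180.0, -0.2, -175.2]
force: [-11.7, -3.5, 7.0]
width: -0.0
```

>>> move_arm(rows=[[-0.7, 0, 0, 0, 0, 0], [0, 0, 0, 0, 0, 0]])

```text
time: 13.6
tcp_pos: [0.5416, 0.0225, 0.1062]
tool_rot: [180.0, -0.3, -175.2]
force: [-16.0, -4.8, 11.1]
width: -0.0001
```

>>> move_arm(rows=[[5, 0, 0, 0, 0, 0], [10, 0, 0, 0, 0, 0], [0, 0, -25, 0, 0, 0], [0, 0, -35, 0, 0, 0], [10, 0, -35, 0, 0, 0], [30, 0, 0, 0, 0, 0], [30, 0, 0, 0, 0, 0], [0, 0, 0, 0, 0, 0], [0, 0, 0, 0, 0, 0]])

```text
time: 14.5
tcp_pos: [0.4592, 0.0157, 0.2017]
tool_rot: [-180.0, 0.1, -175.2]
force: [0.9, -0.2, -0.2]
width: 0.0003
```

```bash
python3 snap.py 4 205 130 325 250 205 150 285 230; python3 -c "
from plant import arm;o=arm.get_obs();print(o['time'],o['tcp_pos'],o['force'])"
```

```text
14.6 [0.45983315 0.0156516  0.20144418] [ 0.07015287 -0.74015243  0.64762481]
```

View pics/snap4.png

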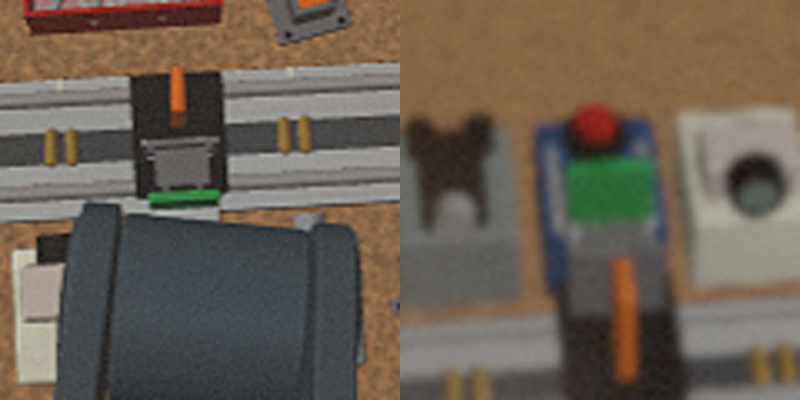

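```bash
python3 - <<'E'
from h import *
t=load("top4");s=load("scene4");t0=load("top0")
T=lambda x,y:(205+(x+.5)*.3-.5,130+(y+.5)*.3-.5)
S=lambda x,y:(205+(x-400+.5)*.2-.5,150+(y+.5)*.2-.5)
T0=lambda x,y:(175+(x+.5)/3.8-.5,135+(y+.5)/3.8-.5)
print(onz(t,*T(183,199),.133),onz(t0,*T0(328,263),.133))
print("btn scene",onz(s,*S(596,122),.082))
E
```

```text
[0.55521699 0.02454004 0.133     ] [0.52197211 0.02059452 0.133     ]
btn scene [0.46616066 0.01703718 0.082     ]
```

The fin moved 33.5 mm by vision and stopped firmly, so the contact block is home. Next is the button.

>>> move_arm(rows=[[1.5, 0, 20, 0, 0, 0], [0, 0, 30, 0, 0, 0], [0, 0, 30, 0, 0, 0], [0, 0, 20, 0, 0, 0], [0, 0, 10, 0, 0, 0], [0, 0, 5, 0, 0, 0], [0, 0, 0, 0, 0, 0]])

```text
time: 15.3
tcp_pos: [0.4579, 0.0155, 0.0863]
tool_rot: [180.0, 0.0, -175.2]
force: [0.2, -0.0, -0.3]
width: 0.0
```

>>> move_arm(rows=[[0, 0, 2, 0, 0, 0], [0, 0, 2, 0, 0, 0], [0, 0, 2, 0, 0, 0], [0, 0, 2, 0, 0, 0], [0, 0, 1, 0, 0, 0]])

```text
time: 15.8
tcp_pos: [0.458, 0.0154, 0.0775]
tool_rot: [-180.0, 0.1, -175.2]
force: [1.1, 1.4, 5.8]
width: 0.0002
```

>>> move_arm(rows=[[0, 0, 1, 0, 0, 0], [0, 0, 1, 0, 0, 0], [0, 0, 0, 0, 0, 0]])

```text
time: 16.1
tcp_pos: [0.4581, 0.0154, 0.0759]
tool_rot: [-180.0, 0.1, -175.2]
force: [-1.0, 0.3, 11.2]
width: 0.0002
```

>>> move_arm(rows=[[0, 0, 0.6, 0, 0, 0], [0, 0, 0, 0, 0, 0]])

```text
time: 16.3
tcp_pos: [0.4581, 0.0154, 0.0758]
tool_rot: [-180.0, 0.1, -175.2]
force: [-3.5, 0.8, 20.0]
width: -0.0003
```

The button bottomed out at z = 0.0758 with 20 N. I release and retreat clear.

>>> move_arm(rows=[[0, 0, -5, 0, 0, 0], [0, 0, -15, 0, 0, 0], [0, 0, -30, 0, 0, 0], [0, 0, -40, 0, 0, 0], [0, 0, -40, 0, 0, 0], [0, 35, 0, 0, 0, 0], [0, 35, 0, 0, 0, 0], [0, 35, 0, 0, 0, 0], [0, 35, 0, 0, 0, 0], [0, 35, 0, 0, 0, 0], [0, 35, 0, 0, 0, 0], [0, 0, 0, 0, 0, 0]])

```text
time: 17.5
tcp_pos: [0.4392, 0.2275, 0.2042]
tool_rot: [180.0, -0.1, -175.1]
force: [0.1, -0.3, -0.1]
width: -0.0001
```

```bash
python3 snap.py 5 205 130 325 250 205 150 285 230; python3 -c "
from plant import arm;o=arm.get_obs();print(o['time'],o['tcp_pos'],o['force'])
import numpy as np,cv2
a=np.load('pics/top0.npy',allow_pickle=True).item()['img'];b=np.load('pics/top5.npy',allow_pickle=True).item()['img'];cv2.imwrite('pics/full5.png',b)"
```

```text
17.6 [0.43954317 0.22490523 0.20418499] [ 0.4522479  -0.13760977  0.7216632 ]
```

View pics/snap5.png

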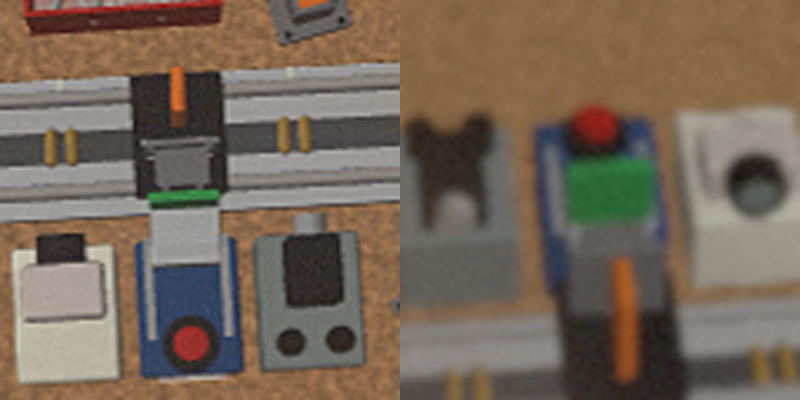

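View pics/full5.png

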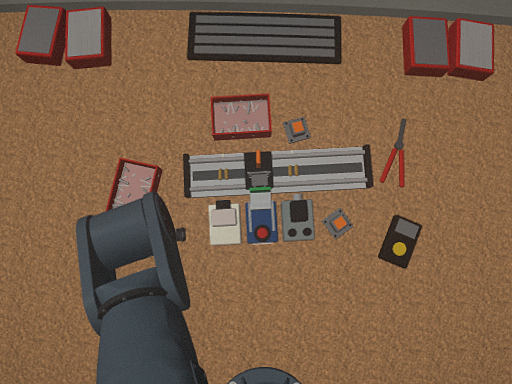

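Fin at (183,198) is in line with the connector at (183,165), the button at (190,343) is up, and the loose things are unmoved. I hand in.

```bash
python3 -c "
from plant import arm
print(arm.finish_job())"
```

```text
the job is handed in; nothing more can be done
None
```

I did all three steps in order and handed the job in at about 17.6 s. The hand-in gives no verdict.

- **Carrier:** I straddled the orange tab with the fingers so it could not run on, and pushed it slowly through the first station into the tester's middle one. At the second bump the force rose to about 5 N, then fell to zero as it clicked in. The images put it 1 to 2 mm short of the station's middle, which is within pixel noise.
- **Contact block:** I pushed the green fin until it stopped firmly at about 16 N. The fin had moved 33.5 mm by camera, against the full 34 mm.
- **Start button:** I pressed it until it bottomed out at z = 0.0758 m with 20 N (it stands at 0.082 m when up), then released it. It looks up again in the last pictures.

In the last pictures the carrier and block are in place and the arm is clear. The loose things look unmoved by eye, except that the arm hides part of the left-hand bin in the last top view. I did not measure their positions.

Two measurements disagreed:
- The scene camera placed the button 8 mm farther from the robot than the top camera did.
- The two views put the rail's spring bumps at different depths. They triangulated to about 15 mm high, where I had first assumed 42 mm.

I went with the top view and the given dimensions, and the contacts I felt agreed with those.

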